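# Index the carving turntable on by one hole

## Robot

A 7-joint arm with a two-finger parallel gripper is mounted at the origin on the work surface. World frame = base frame: x ahead of the robot, y to its left, z up, the work surface at z = 0. Lengths are in mm, angles in rad, forces in N, time in s.
With the tool pointing down it reaches from about 400 to 850 mm from the base axis. Payload 4.4 kg.
Tool frame: the origin (TCP) lies at the very end of the fingers, on their centre line; the grasp point (between the pads) lies 19 mm behind it; z points along the fingers, y is the direction in which the jaws open and shut (so a half turn about z gives the same grasp; the last joint's range is limited). The gripper opens to 94 mm and grips with 3 to 60 N. Pads are 16 mm wide; open, the fingers measure 119 mm over their backs; the gripper's body (75 mm by 177 mm) begins 78 mm behind the grasp point.
Start: joints at [1.054, 0.628, 0.038, 1.517, -0.027, 0.996, -0.02], TCP at [283.225, -585.066, 205.478] pointing down, gripper open.
Joint ranges: [-3.06, 3.06], [-0.37, 2.12], [-1.25, 1.32], [0.18, 2.47], [-1.1, 4.24], [0.23, 1.98], [-2.94, 2.94]. Speed limits (rad/s): [2.57, 2.57, 3.14, 3.14, 3.14, 3.14, 3.14].

## Interface

Orientations are given as a 3x3 rotation matrix whose columns are the frame's x, y, z axes.
In Python, from station import manip gives the robot as it stands.
- The arm moves only by the tool drive_tool, never from a script. Its argument "series" is a list of rows, each an object with "dp": the shift along the world's x, y, z in mm, a list of three; "turn": the turn about the world's z in rad. In form: [{"dp": [x, y, z], "turn": turn}, ...]. A call has exactly 8 rows; each row is the pose to reach, as a shift and turn from the pose commanded when the call began; what a row does not reach only later rows make up. A row lasts 1/12 s, in which the tool goes at most 41.7 mm and 7.16 degrees, less where a joint would pass 70% of its speed; a pose out of reach is approached as far as the arm can. A call with a gripper value outside its range is refused whole. "hand" is the opening, from 0 (shut) to 1 (fully open), set as the call begins (left out, the last holds). The fingers move at their own pace and stop on an object; "grip_force" is the grip in N (left out, the last holds). Time passes only in rows, so rows that repeat a pose let the fingers close, or fill a call up. It gives the time, the measured TCP pose, the force and the opening at its end, in the units of the state.
- manip.get_state(): the state, without advancing time (a new reading comes with each control period).
- manip.get_image(name): name is "scene" or "top" or "wrist"; returns a dict with "image" (400x640x3 uint8, red, green, blue), "z_map" (400x640 float32, mm along the optical axis (not along the pixel's ray), 0 where there is no reading), "fx", "fy", "cx", "cy" (pixels), "rvec" (rotation vector, rad) and "tvec" (3), from world to camera coordinates, as OpenCV has them; the wrist camera has in their place "mount" (4x4, takes a point from camera to tool coordinates, whose origin is the TCP and whose axes are the flange's). Camera axes: x right, y down, z forward; pixel columns grow to the right and rows downward; lengths in mm; the calibration is good to about 2 mm. A picture is of the moment at which its call begins: read the wrist's pose just before it.
- manip.close_job(): hands the job in, once; it reports no verdict.
The state is a dict: "time": time; "joint_pos": joint angles; "qvel": joint speeds; "effort": joint torques, N m; "tool_pos": TCP position; "tool_rot": TCP orientation; "force": force on the tool from outside, world axes, zero at the start; "wrist_torque": the same for the moment, N m; "grip_width": finger opening in mm.
Only numpy, scipy, OpenCV 4.12 (cv2) and the standard library are available. Lean on these libraries where they do the work, as an engineer would, in place of code of your own. Each camera call takes 0.05 s, during which the arm holds its last target.

## Task

Turn the carving turntable on by one hole, counter-clockwise seen from above: with the fingertips press its sprung brass plunger in, push the arm round while the pin is clear, and let the plunger spring out again in the next hole, no further. Use only touch: grasp and lift nothing, do not touch the wooden blank riding on the table, leave the other things where they are, and finish clear of everything.

Things in the scene. Friction and masses are not known exactly. Their poses are not given: they have to be found in the camera images.
- stand: fixed 300 mm square plywood board, 18 mm thick, with a steel column and a fixed steel index plate (about 105 mm radius, 46 to 52 mm above the bench) that has 10 evenly spaced slot-like holes on a circle of 90 mm radius. Origin: under the board's centre, on the turntable's axis; at the start the plunger lies on its -x side
- turntable (a joint): angle of the round wooden turntable (148 mm diameter, 12 mm thick) about its vertical axis above the index plate. 0 at the start, pin in a hole; grows counter-clockwise seen from above; the next hole is at 0.628 rad (36 degrees). Turns with light friction (0.12 N m), stays where left; with the pin in a hole it has about 2 degrees of play
- plunger (a joint): travel of the sprung plunger: 0 = out (pin up in a hole, table locked), 0.012 m = at its stop; 3.5 N to start, 7 N at the stop. Pressed over 7 mm its pin (8 mm, tapered tip) is below the plate and the table is free. Let go between holes, the pin rubs under the plate (plunger about 6 mm in) and springs up by itself into the next hole, stopping the table
- plunger_top (a point): centre of the top of the plunger's round brass cap (26 mm diameter, pressed straight down, top 92 mm above the bench when fully out). It sits at the end of a forked steel arm of the turntable, 116 mm from the turntable's axis, and turns with it; it faces the robot's side of the turntable at the start
- peg_top (a point): centre of the top of the upright steel push peg (12 mm diameter, from 66 to 125 mm above the bench) on the same arm, its axis 26 mm from the cap's axis on the counter-clockwise side, at about the same distance from the turntable's axis (119 mm). A fingertip on the cap, moved counter-clockwise, comes against it and pushes the table round
- table_center (a point): centre of the turntable's top face, on its vertical axis, 66 mm above the bench
- next_hole (a point): centre of the next hole counter-clockwise, on the top face of the fixed index plate (52 mm above the bench, 90 mm from the axis); does not move
- blank_center (a point): centre of a turned wooden blank (62 mm at its widest, 42 mm high, top 108 mm above the bench) standing loose in the middle of the turntable between three stub pegs; rides with the table, not to be touched
- wax: low round metal wax tin, 38 mm diameter, 28 mm high, standing on a corner of the plywood board; origin at its underside; leave alone
- offcut: small dark wooden block 30 x 30 x 22 mm high on a neighbouring corner of the plywood board; origin at its underside; leave alone
- gouge: carving gouge about 205 mm long lying on the bench left of the turntable; leave alone
- mallet: wooden carver's mallet, 230 mm long, lying on the bench right of the turntable; leave alone
- pot: white plastic pot with lid, 90 mm diameter, 110 mm high, at the far left; leave alone
- cup: white ceramic cup, 72 mm diameter, 90 mm high, on the right; leave alone

How it is judged (in metres and radians):
On the way, in this order (a step that is already met when the one before it is completed fails the run):
1. the plunger is pressed in until its pin is clear of the first hole (value of joint plunger above 0.007 m and value of joint turntable below 0.3 rad), for 0.05 s.
2. the table stands at the next hole with the plunger sprung out (value of joint turntable between 0.5783 and 0.6783 rad and value of joint plunger below 0.003 m), for 0.2 s.
At the end, for the whole second after the job is handed in: the table stands still one hole (0.628 rad, within 0.05) counter-clockwise of its start, the plunger is out to within 3 mm of its rest, and the blank stands upright within 12 mm of the table's centre (all of step 2 and velocity of joint turntable between -0.05 and 0.05 rad/s and horizontal distance between blank_center and table_center below 0.012 m and angle between blank_center's own z axis and vertical below 0.1 rad); the robot touches nothing.
It fails at once if the table is turned past the next hole or backwards by more than 0.12 rad (value of joint turntable above 0.7483 rad or value of joint turntable below -0.12 rad).
It fails at once if the blank is touched by the robot, lifted by more than 10 mm or tipped (contact force between any of the fingers, the arm and blank above 0.5 N or height (world z) of blank_center above 0.097 m or angle between blank_center's own z axis and vertical above 0.3 rad).
It fails at once if another loose thing is moved by more than 15 mm (distance of any of wax, offcut, gouge, mallet, pot, cup from where it was at the start of the episode above 0.015 m).
It also fails if it takes over 43 s, if anything falls off the work surface, if the arm or the gripper's body presses on something with over 40 N, if the wrist force passes 120 N, or if a joint passes its speed limit or range.

## Working session

There is one attempt and no reset: what is moved stays moved. The work goes in short steps, Python scripts to look and compute and a tool call to move; the robot and the scene stay as the last step left them, time stands still between calls to the robot, and variables do not carry over. Pictures are saved under pics/ and viewed, and the job is handed in when it is done.

Besides the shell and the picture viewer there is one more tool, called after "Emit:" by a JSON object that holds its "api" and its "payload", one argument or row to a line. drive_tool: Moves the arm, as the interface text tells. Its arguments: {"type":"object","properties":{"series":{"type":"array"},"hand":{"type":"number"},"grip_force":{"type":"number"}},"required":["series"]}

```bash
mkdir -p pics; cat > h.py <<'E'
import numpy as np, cv2
from station import manip
def grab(n,fn):
    d=manip.get_image(n); cv2.imwrite('pics/'+fn+'.png',cv2.cvtColor(d['image'],cv2.COLOR_RGB2BGR))
    np.savez('pics/'+fn+'.npz',**d); return d
def load(fn): return np.load('pics/'+fn+'.npz')
def pts(d):
    h,w=d['z_map'].shape; u,v=np.meshgrid(np.arange(w),np.arange(h)); z=d['z_map']
    c=np.stack([(u-d['cx'])/d['fx']*z,(v-d['cy'])/d['fy']*z,z],-1)
    R=cv2.Rodrigues(d['rvec'])[0]; return (c-d['tvec'].reshape(3))@R
def ray(d,u,v,h):
    R=cv2.Rodrigues(d['rvec'])[0]; o=-R.T@d['tvec'].reshape(3)
    r=R.T@np.array([(u-d['cx'])/d['fx'],(v-d['cy'])/d['fy'],1]); return o+r*(h-o[2])/r[2]
E
python3 - <<'E'
from h import *
for n in('scene','top'): grab(n,n+'0')
s=manip.get_state(); print(s['time'],s['tool_pos'],s['tool_rot'],s['force'],s['grip_width'])
E
```

```text
0.1 [ 282.97186265 -584.51237417  204.67382942] [[ 9.00098358e-01  4.35686117e-01 -7.43553318e-04]
 [ 4.35686751e-01 -9.00097091e-01  1.51036756e-03]
 [-1.12240023e-05 -1.68343569e-03 -9.99998583e-01]] [-0.60973154 -0.28175781  0.64028725] 93.86824915304612
```

View pics/scene0.png

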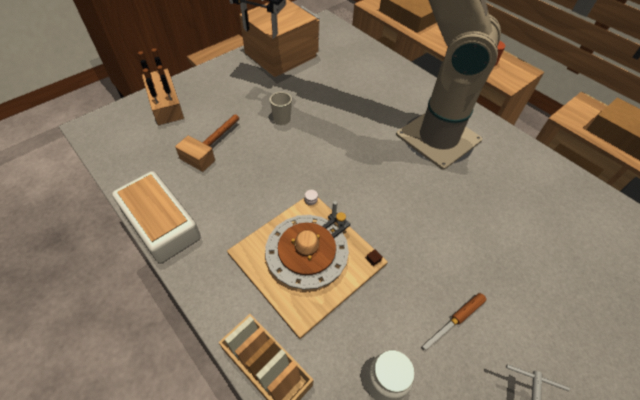

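View pics/top0.png

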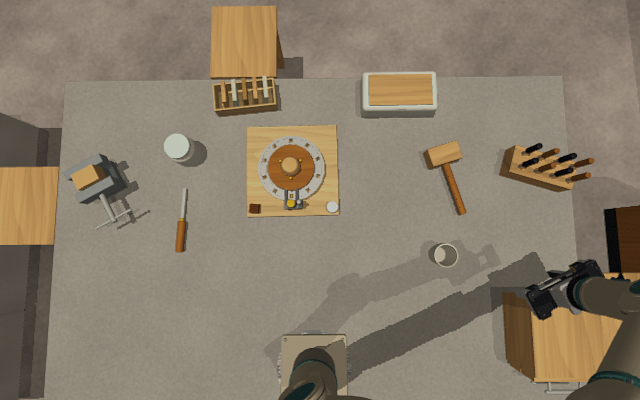

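The top view shows the turntable centred near (291,166), with the brass cap at about (291,203) and the peg to its right near (300,202). Next I'll measure them.

```bash
python3 - <<'E'
from h import *
d=load('top0'); im=cv2.cvtColor(d['image'],cv2.COLOR_RGB2BGR)
c=im[115:225,235:350]; cv2.imwrite('pics/topc.png',cv2.resize(c,None,fx=5,fy=5,interpolation=cv2.INTER_CUBIC))
e=load('scene0'); im2=cv2.cvtColor(e['image'],cv2.COLOR_RGB2BGR)
cv2.imwrite('pics/scc.png',cv2.resize(im2[180:310,220:400],None,fx=4,fy=4,interpolation=cv2.INTER_CUBIC))
for n,dd,b in(('top',d,im),('sc',e,im2)):
    hsv=cv2.cvtColor(b,cv2.COLOR_BGR2HSV); P=pts(dd)
    m=((hsv[...,0]>18)&(hsv[...,0]<30)&(hsv[...,1]>170)&(hsv[...,2]>90)).astype(np.uint8)
    k,l,st,ce=cv2.connectedComponentsWithStats(m)
    for i in range(1,k):
        if st[i,4]>8: print(n,st[i],ce[i],np.median(P[l==i],0).round(1),ray(dd,*ce[i],92).round(1))
    # board pixel extents
P=pts(d); z=P[...,2]
reg=np.zeros(z.shape,bool);reg[115:225,235:350]=1
def fit(lo,hi,nm,extra=None):
    m=reg&(z>lo)&(z<hi); Q=P[m]; print(nm,m.sum(),Q.mean(0).round(1),Q.min(0).round(1),Q.max(0).round(1))
fit(14,23,'board');fit(46,57,'plate');fit(60,70,'table');fit(100,113,'blanktop');fit(115,130,'peg')
E
```

```text
top [287 200   8   7  49] [290.44897959 202.97959184] [510.8  65.5  93. ] [511.   64.5  92. ]
top [180 218   4   3  10] [181.8 218.9] [469.6 420.7  17.5] [465.4 394.   92. ]
sc [337 213   8   7  45] [340.53333333 216.17777778] [512.7  67.2  91.1] [514.   67.7  92. ]
sc [452 319   5   4  11] [454.27272727 320.45454545] [470.  425.9  18.8] [508.3 427.3  92. ]
board 4374 [627.5  66.3  18.6] [476.6 -83.8  14. ] [778.1 218.6  23. ]
plate 1498 [622.6  61.1  52.7] [485.7 -78.8  46. ] [731.7 171.8  57. ]
table 1452 [614.2  66.5  66.4] [494.9 -16.8  60. ] [698.6 140.9  70. ]
blanktop 243 [624.3  66.7 107.5] [506.2  34.4 100.9] [650.6  92.5 113. ]
peg 14 [511.6  39.5 124.7] [507.1  33.9 119.1] [516.4  45.4 129. ]
```

View pics/topc.png

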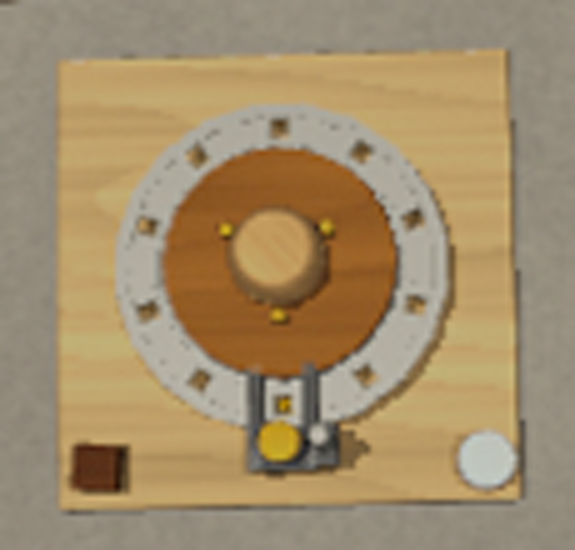

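View pics/scc.png

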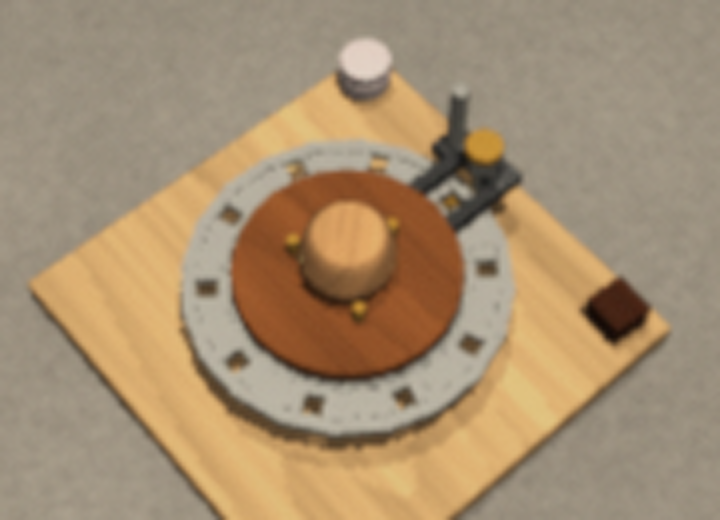

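Emit:
{"api": "drive_tool", "payload": {
  "series": [
    {"dp":[12,34,0],"turn":-0.05},
    {"dp":[24,68,0],"turn":-0.1},
    {"dp":[36,102,0],"turn":-0.15},
    {"dp":[48,136,0],"turn":-0.2},
    {"dp":[60,170,0],"turn":-0.25},
    {"dp":[72,204,0],"turn":-0.3},
    {"dp":[84,238,0],"turn":-0.35},
    {"dp":[96,272,0],"turn":-0.45}
  ],
  "hand": 0,
  "grip_force": 10
}}

```text
time: 0.77
tool_pos: [379.3, -311.2, 205.3]
tool_rot: [[1.0, -0.002, -0.0], [-0.002, -1.0, 0.001], [-0.0, -0.001, -1.0]]
force: [1.5, -0.3, 0.5]
grip_width: 44.0
```

Emit:
{"api": "drive_tool", "payload": {
  "series": [
    {"dp":[12,34,0],"turn":0},
    {"dp":[24,68,0],"turn":0},
    {"dp":[36,102,0],"turn":0},
    {"dp":[48,136,0],"turn":0},
    {"dp":[60,170,0],"turn":0},
    {"dp":[72,204,0],"turn":0},
    {"dp":[84,238,0],"turn":0},
    {"dp":[96,272,0],"turn":0}
  ]
}}

```text
time: 1.43
tool_pos: [475.2, -39.3, 205.4]
tool_rot: [[1.0, 0.001, -0.0], [0.001, -1.0, -0.0], [-0.0, 0.0, -1.0]]
force: [1.0, -0.1, -0.4]
grip_width: 0.5
```

Emit:
{"api": "drive_tool", "payload": {
  "series": [
    {"dp":[12,35,0],"turn":0},
    {"dp":[24,70,0],"turn":0},
    {"dp":[36,106,0],"turn":0},
    {"dp":[36,107,-20],"turn":0},
    {"dp":[36,107,-45],"turn":0},
    {"dp":[36,107,-70],"turn":0},
    {"dp":[36,107,-70],"turn":0},
    {"dp":[36,107,-70],"turn":0}
  ]
}}

```text
time: 2.1
tool_pos: [510.1, 65.7, 134.7]
tool_rot: [[1.0, 0.001, -0.003], [0.001, -1.0, -0.001], [-0.003, 0.001, -1.0]]
force: [0.2, 0.4, -0.1]
grip_width: 0.3
```

```bash
python3 - <<'E'
from h import *
s=manip.get_state(); print(s['tool_pos'],s['force'])
d=grab('wrist','w1'); e=grab('scene','s1')
b=cv2.cvtColor(e['image'],cv2.COLOR_RGB2BGR)[130:300,240:430]
cv2.imwrite('pics/s1c.png',cv2.resize(b,None,fx=3.5,fy=3.5))
E
```

```text
[510.14948742  65.71005355 134.67509638] [ 0.18022876  0.4038226  -0.08575872]
```

View pics/w1.png

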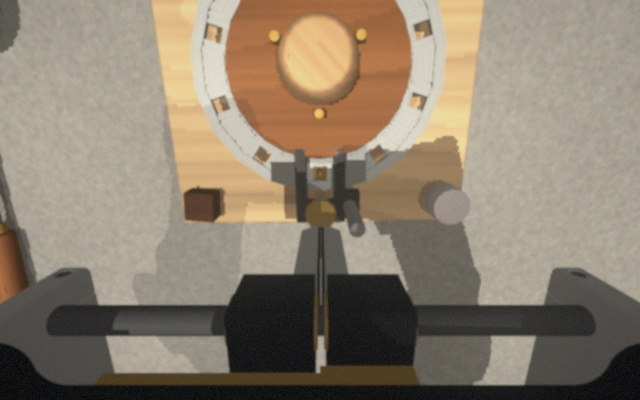

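View pics/s1c.png

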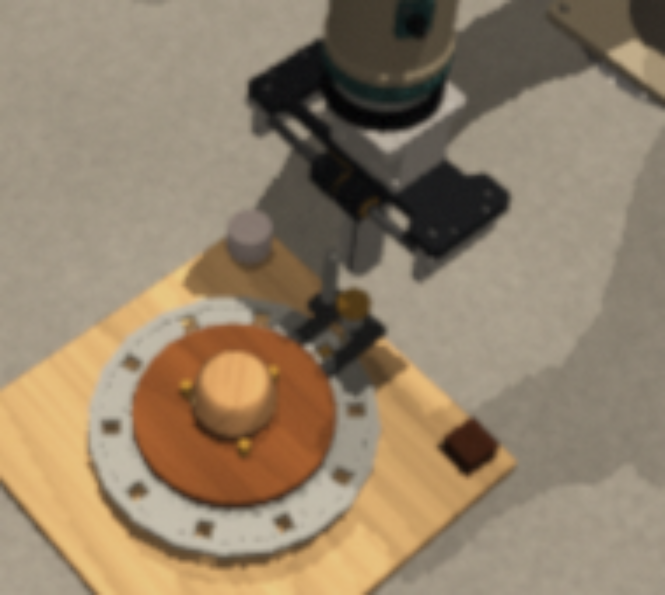

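Both views show the shut fingertips above the cap, with the peg standing clear to the side. I'll go down onto it.

Emit:
{"api": "drive_tool", "payload": {
  "series": [
    {"dp":[1,0,-12],"turn":0},
    {"dp":[1,0,-24],"turn":0},
    {"dp":[1,0,-35],"turn":0},
    {"dp":[1,0,-40],"turn":0},
    {"dp":[1,0,-43],"turn":0},
    {"dp":[1,0,-46],"turn":0},
    {"dp":[1,0,-47],"turn":0},
    {"dp":[1,0,-47],"turn":0}
  ]
}}

```text
time: 2.87
tool_pos: [513.0, 65.9, 89.2]
tool_rot: [[1.0, 0.001, 0.002], [0.001, -1.0, 0.0], [0.002, -0.0, -1.0]]
force: [-0.4, 0.8, 4.1]
grip_width: 0.7
```

Emit:
{"api": "drive_tool", "payload": {
  "series": [
    {"dp":[0,0,-2],"turn":0},
    {"dp":[0,0,-4],"turn":0},
    {"dp":[0,0,-6],"turn":0},
    {"dp":[0,0,-7.5],"turn":0},
    {"dp":[0,0,-7.5],"turn":0},
    {"dp":[0,0,-7.5],"turn":0},
    {"dp":[0,0,-7.5],"turn":0},
    {"dp":[0,0,-7.5],"turn":0}
  ]
}}

```text
time: 3.53
tool_pos: [512.9, 65.9, 81.4]
tool_rot: [[1.0, 0.001, 0.001], [0.001, -1.0, 0.0], [0.001, -0.0, -1.0]]
force: [-0.3, 0.0, 6.6]
grip_width: 0.5
```

Emit:
{"api": "drive_tool", "payload": {
  "series": [
    {"dp":[0.1,-5,-0.75],"turn":0.044},
    {"dp":[0.4,-10,-0.5],"turn":0.087},
    {"dp":[1,-15,-0.5],"turn":0.131},
    {"dp":[1.7,-19.9,-0.5],"turn":0.175},
    {"dp":[2.7,-24.8,-0.5],"turn":0.218},
    {"dp":[3.9,-29.7,-0.5],"turn":0.262},
    {"dp":[5.3,-34.5,-0.5],"turn":0.305},
    {"dp":[6.9,-39.2,-0.5],"turn":0.349}
  ]
}}

```text
time: 4.2
tool_pos: [520.2, 27.4, 81.0]
tool_rot: [[0.939, 0.345, 0.002], [0.345, -0.939, 0.001], [0.002, -0.0, -1.0]]
force: [-0.2, 1.6, 5.3]
grip_width: 0.6
```

```bash
python3 - <<'E'
from h import *
s=manip.get_state(); print(s['tool_pos'],s['force'])
d=grab('wrist','w2'); e=grab('scene','s2')
b=cv2.cvtColor(e['image'],cv2.COLOR_RGB2BGR)[130:300,240:430]
cv2.imwrite('pics/s2c.png',cv2.resize(b,None,fx=3.5,fy=3.5))
E
```

```text
[520.21137416  27.43258293  81.040929  ] [-0.16572429  1.57292775  5.25282187]
```

View pics/w2.png

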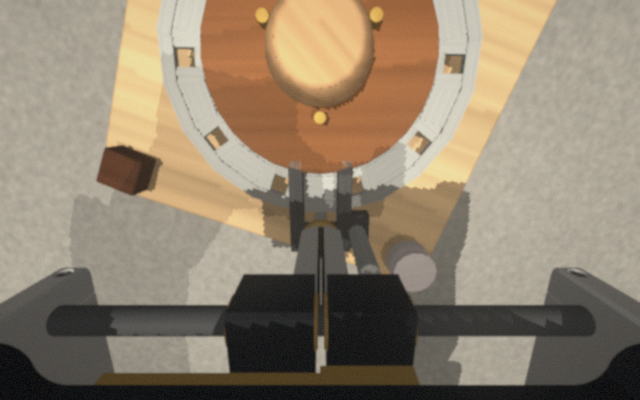

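View pics/s2c.png

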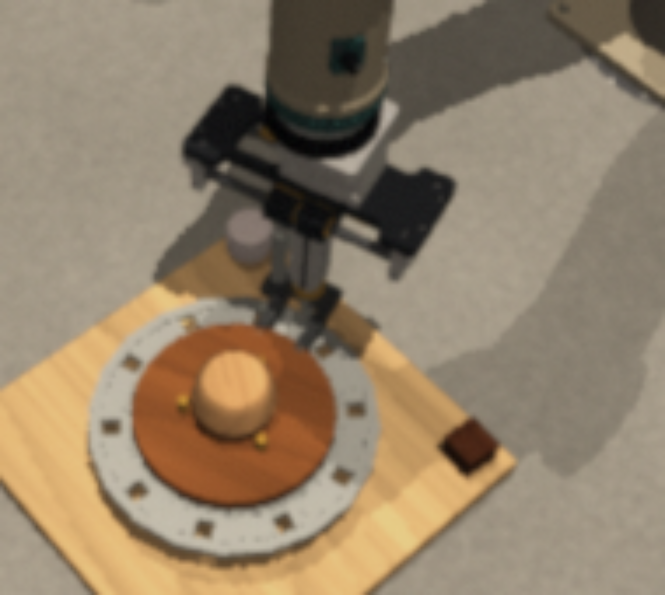

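Friction carried the table to about 19°, so the arm now sits midway between two holes in the wrist view. I'll lift off the cap and finish the turn on the peg alone, so the pin can spring in by itself.

Emit:
{"api": "drive_tool", "payload": {
  "series": [
    {"dp":[0,0,6],"turn":0},
    {"dp":[0,0,12],"turn":0},
    {"dp":[0,0,18],"turn":0},
    {"dp":[0,0,20],"turn":0},
    {"dp":[0,0,20],"turn":0},
    {"dp":[1.5,-3.8,20],"turn":0.035},
    {"dp":[3,-7.5,20],"turn":0.07},
    {"dp":[4.7,-11.1,20],"turn":0.105}
  ]
}}

```text
time: 4.97
tool_pos: [523.0, 16.3, 100.2]
tool_rot: [[0.897, 0.441, -0.002], [0.441, -0.897, 0.001], [-0.001, -0.001, -1.0]]
force: [-0.2, 0.9, 0.1]
grip_width: 0.5
```

Emit:
{"api": "drive_tool", "payload": {
  "series": [
    {"dp":[1,-1.8,0],"turn":0.017},
    {"dp":[1.9,-3.6,0],"turn":0.035},
    {"dp":[2.8,-5.4,0],"turn":0.052},
    {"dp":[3.8,-7.1,0],"turn":0.07},
    {"dp":[4.8,-8.8,0],"turn":0.087},
    {"dp":[5.9,-10.5,0],"turn":0.105},
    {"dp":[7,-12.2,0],"turn":0.122},
    {"dp":[8.1,-13.9,0],"turn":0.14}
  ]
}}

```text
time: 5.63
tool_pos: [531.8, 1.6, 100.3]
tool_rot: [[0.827, 0.562, -0.001], [0.562, -0.827, 0.0], [-0.0, -0.0, -1.0]]
force: [-1.8, 2.4, -1.7]
grip_width: 0.5
```

```bash
python3 - <<'E'
from h import *
s=manip.get_state(); print(s['tool_pos'],s['force'])
d=grab('wrist','w3')
E
```

```text
[531.75806813   1.61540207 100.25988632] [-1.77424746  2.40963187 -1.74260008]
```

View pics/w3.png

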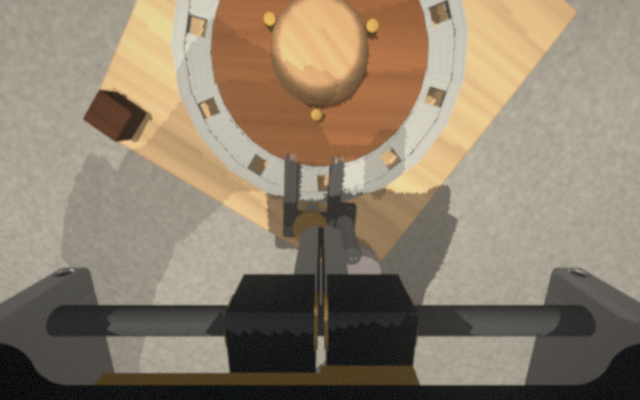

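The fingers are pushing the peg with about 3 N, and the next hole is appearing between the fork arms at (324,182). I'll go on slowly.

Emit:
{"api": "drive_tool", "payload": {
  "series": [
    {"dp":[0.8,-1.1,0],"turn":0.012},
    {"dp":[1.5,-2.2,0],"turn":0.024},
    {"dp":[2.3,-3.3,0],"turn":0.035},
    {"dp":[3.1,-4.4,0],"turn":0.047},
    {"dp":[3.9,-5.5,0],"turn":0.059},
    {"dp":[4.7,-6.5,0],"turn":0.07},
    {"dp":[4.7,-6.5,0],"turn":0.07},
    {"dp":[4.7,-6.5,0],"turn":0.07}
  ]
}}

```text
time: 6.35
tool_pos: [537.4, -5.5, 100.8]
tool_rot: [[0.788, 0.616, 0.002], [0.616, -0.788, -0.001], [0.001, 0.001, -1.0]]
force: [-0.2, 0.1, -0.6]
grip_width: 0.8
```

```bash
python3 - <<'E'
from h import *
s=manip.get_state(); print(s['tool_pos'],s['force'])
d=grab('wrist','w4')
E
```

```text
[537.44377902  -5.5121483  100.78160632] [-0.16994292  0.09938063 -0.64585302]
```

View pics/w4.png

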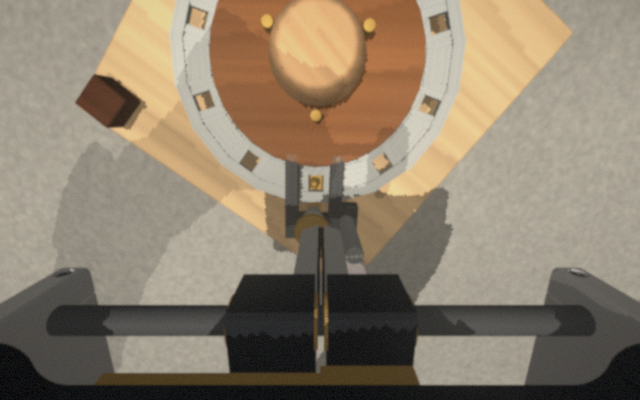

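The brass pin now shows in the hole at (316,183), and the force has dropped to about 0. I'll back off the peg a little, rise and check.

Emit:
{"api": "drive_tool", "payload": {
  "series": [
    {"dp":[-1.2,1.6,0],"turn":0},
    {"dp":[-1.8,2.4,2],"turn":0},
    {"dp":[-1.8,2.4,15],"turn":0},
    {"dp":[-1.8,2.4,35],"turn":0},
    {"dp":[-1.8,2.4,60],"turn":0},
    {"dp":[-1.8,2.4,90],"turn":0},
    {"dp":[-20,0,115],"turn":0},
    {"dp":[-40,0,120],"turn":0}
  ]
}}

```text
time: 7.07
tool_pos: [499.6, -4.6, 224.4]
tool_rot: [[0.787, 0.617, 0.008], [0.617, -0.787, 0.0], [0.007, 0.005, -1.0]]
force: [0.4, 0.7, -0.3]
grip_width: 0.3
```

Emit:
{"api": "drive_tool", "payload": {
  "series": [
    {"dp":[-5,-30,0],"turn":0},
    {"dp":[-10,-60,0],"turn":0},
    {"dp":[-20,-90,0],"turn":0},
    {"dp":[-25,-120,0],"turn":0},
    {"dp":[-30,-150,0],"turn":0},
    {"dp":[-35,-180,0],"turn":0},
    {"dp":[-35,-180,0],"turn":0},
    {"dp":[-35,-180,0],"turn":0}
  ]
}}

```text
time: 7.73
tool_pos: [461.0, -186.4, 220.6]
tool_rot: [[0.789, 0.614, -0.0], [0.614, -0.789, -0.0], [-0.0, 0.0, -1.0]]
force: [0.6, 1.0, 0.7]
grip_width: 0.5
```

```bash
python3 - <<'E'
from h import *
s=manip.get_state(); print(s['time'],s['tool_pos'],s['force'])
d=grab('top','t5'); e=grab('scene','s5')
b=cv2.cvtColor(d['image'],cv2.COLOR_RGB2BGR); b2=cv2.cvtColor(e['image'],cv2.COLOR_RGB2BGR)
cv2.imwrite('pics/t5c.png',cv2.resize(b[115:225,235:350],None,fx=5,fy=5,interpolation=cv2.INTER_CUBIC))
for dd,bb,n in((d,b,'top'),(e,b2,'sc')):
    hsv=cv2.cvtColor(bb,cv2.COLOR_BGR2HSV); P=pts(dd)
    m=((hsv[...,0]>18)&(hsv[...,0]<30)&(hsv[...,1]>170)&(hsv[...,2]>90)).astype(np.uint8)
    k,l,st,ce=cv2.connectedComponentsWithStats(m)
    for i in range(1,k):
        if st[i,4]>8:
            q=ray(dd,*ce[i],92); print(n,st[i,4],ce[i],np.median(P[l==i],0).round(1),q.round(1),np.degrees(np.arctan2(66.3-q[1],627.5-q[0])))
P=pts(d);z=P[...,2];r=np.zeros(z.shape,bool);r[115:225,235:350]=1
m=r&(z>100)&(z<113);Q=P[m];m2=np.hypot(Q[:,0]-627,Q[:,1]-66)<50;print(Q[m2].mean(0))
E
```

```text
7.7333 [ 461.01040783 -186.37875622  220.55790143] [0.57929741 1.02522248 0.70807495]
top 52 [312.5 195.5] [533.2  -2.7  92.6] [533.3  -2.6  92. ] 36.18279456597581
top 10 [181.8 218.9] [469.4 422.1  19. ] [465.4 394.   92. ] -63.67582057148448
sc 48 [317.41666667 204.5625    ] [534.6   1.4  91.1] [535.9   2.   92. ] 35.084298130567426
sc 14 [454.85714286 320.71428571] [468.9 426.7  17.7] [507.7 428.5  92. ] -71.70147737593426
[625.62363654  66.99780108 107.56688892]
```

View pics/t5c.png

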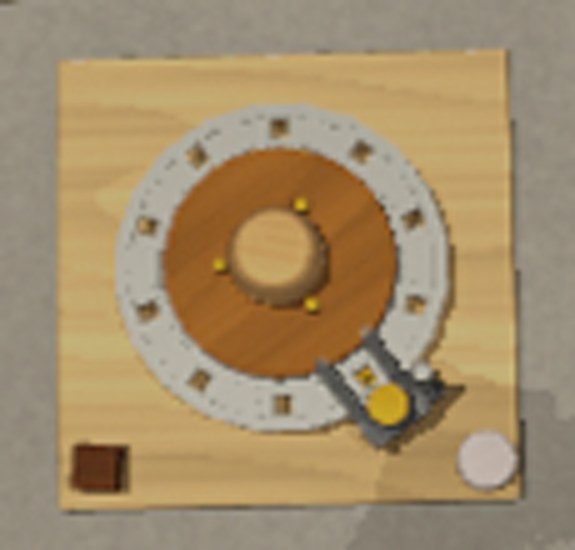

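View pics/s5.png

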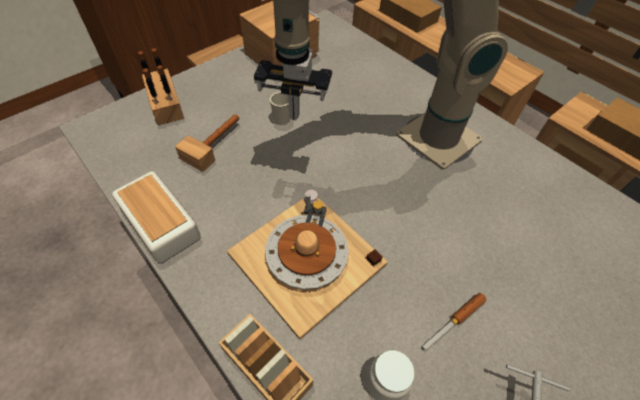

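```bash
python3 -c "
from station import manip
print(manip.close_job())"
```

```text
the job is handed in; nothing more can be done
None
```

The turntable is on by one hole counter-clockwise, with the plunger sprung out in that hole. I handed the job in at about 8 s; it reports no verdict.

**What I did:** With the gripper shut, I pressed the cap about 10.6 mm in (6.6 N) and moved the fingertips round. Friction on the cap alone carried the table to about 19°. I then lifted off the cap between holes and pushed the peg slowly until the pin sprang up in the next hole. After that I backed off, rose and moved away.

**Last checks:**
- **Table angle:** the cap sits at 36.2° in the top view and 35.1° in the scene view, against a target of 36°. The two differ by about a degree, which fits the stated calibration.
- **Plunger:** the cap top reads 91–93 mm high, so it is fully out, and the pin is visible in the hole.
- **Blank:** it is upright, and its top is about 2 mm from the table centre by the depth map.
- **Other things:** the wax tin and offcut look unmoved in the before and after pictures. The gouge reads within about 2 mm of where it was. I only looked over the mallet, pot and cup by eye.
- **Robot:** it ended clear at 220 mm height, with the force reading down at its usual noise level (about 1 N).

No check failed.

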